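Stand the slumped carton back up and close the row

ROBOT

A 6-joint arm with a two-finger parallel gripper is mounted at the origin on the work surface. World frame = base frame: x ahead of the robot, y to its left, z up, the work surface at z = 0. Lengths are in mm, angles in rad, forces in N, time in s.
With the tool pointing down it reaches from about 300 to 775 mm from the base axis. Payload 14.6 kg.
Tool frame: the origin (TCP) lies midway between the tips of the shut fingers; the grasp point (between the pads) lies manip.grasp_offset behind it (manip.grasp_offset is the distance from the TCP to the grasp point, in mm); z points along the fingers, y is the direction in which the jaws open and shut (so a half turn about z gives the same grasp; the last joint's range is limited). The gripper opens to 94 mm and grips with 3 to 60 N. Pads are 16 mm wide; open, the fingers measure 119 mm over their backs; the gripper's body (75 mm by 177 mm) begins 78 mm behind the grasp point.
Start: joints at [1.246, 0.3, 1.521, -0, 1.321, -0.067], TCP at [140.222, 531.815, 174.746] pointing down, gripper open.
Joint ranges: [-3.03, 3.03], [-0.79, 2.21], [0.23, 2.52], [-1.04, 4.18], [0, 3.07], [-2.55, 2.55]. Speed limits (rad/s): [2.22, 2.22, 2.57, 3.14, 3.14, 3.14].

INTERFACE

Orientations are given as [roll, pitch, yaw] about the fixed x, y, z axes, in that order (R = Rz(yaw) Ry(pitch) Rx(roll)).
In Python, from cell import monitor, vision, order, manip gives the robot as it stands.
- The arm moves only by the shell command python3 -m jog 'ROWS' [FORCE]. ROWS is JSON, a list of rows, each a list of 7 numbers: the shift along the tool's x, y, z in cm, then the turn, a rotation vector about the tool's x, y, z in rad, then the opening in per cent of the stroke, from 0 (shut) to 100 (fully open). In form: [[tx, ty, tz, rx, ry, rz, jaw], ...]. A call has 1 to 8 rows; each row shifts and turns the commanded pose from where the row before left it, along the tool's axes as they then stand; what a row does not reach is not made up. A row lasts 1/10 s, in which the tool goes at most 50 mm and 8.59 degrees, less where a joint would pass 70% of its speed; a pose out of reach is approached as far as the arm can. A call is refused whole if a number of a shift passes 5 or a number of a turn 0.15, either way. A call with a gripper value outside its range is refused whole. The fingers move at their own pace and stop on an object; FORCE is the grip in N (left out, the last holds). Time passes only in rows, so rows that do not move let the fingers close. It gives the time, the measured TCP pose, the force and the opening at its end, in the units of the state.
- monitor.read_state(): the state, without advancing time (a new reading comes with each control period).
- vision.camera(name): name is "scene" or "top" or "wrist"; returns a dict with "color" (384x512x3 uint8, blue, green, red), "fx", "fy", "cx", "cy" (pixels), "cam_to_world" (4x4, takes a point from camera to world coordinates); the wrist camera has in their place "tool_from_camera" (4x4, takes a point from camera to tool coordinates, whose origin is the TCP and whose axes are the flange's). Camera axes: x right, y down, z forward; pixel columns grow to the right and rows downward; lengths in mm; the calibration is good to about 2 mm. The wrist camera is an equidistant fisheye: a pixel r from the principal point sees the ray r / f radians off the axis. A picture is of the moment at which its call begins: read the wrist's pose just before it. There is no depth.
- order.sign_off(): hands the job in, once; it reports no verdict.
The state is a dict: "clock": time; "joints": joint angles; "qd": joint speeds; "effort": joint torques, N m; "eef_pos": TCP position; "eef_rot": TCP orientation; "wrist_force": force on the tool from outside, world axes, zero at the start; "moment": the same for the moment, N m; "finger_gap": finger opening in mm.
Only numpy, scipy, OpenCV 4.12 (cv2) and the standard library are available. Lean on these libraries where they do the work, as an engineer would, in place of code of your own. Each camera call takes 0.05 s, during which the arm holds its last target.

TASK

The tall white carton with the blue band has slumped onto the low brown carton: push it back with the fingertips until it stands upright again, leaving the low carton where it is meanwhile. Then push the low carton along the shelf until both are closed up snugly against the standing row, so that it cannot slump again. Only push: lift nothing off the shelf, and leave the row cartons, the power unit and the tape roll in their places.

Things in the scene. Friction and masses are not known exactly. Their poses are not given: they have to be found in the camera images.
- shelf: Fixed steel shelf on the bench, beige edges, grey top 30 mm above the origin (bench level). Its y runs along the row (heading varies within 0.3 rad); deck x -150 to 150, y -360 to 260 mm. Slate end panel across it, inner face at y = 200 mm, 150 mm tall, between two slotted posts 180 mm above the top. The row's free face is at y = 98 mm.
- tall_carton: Loose white carton, blue band, 130 x 40 x 170 mm (own x, y, z), 0.2-0.45 kg. Origin: centre of underside; z to its top. Starts leaning 30-38 deg to shelf -y, on its lower -y edge, its -y face on the low carton's top edge, its top about 40 mm past that edge. Within 13 deg of vertical it falls upright by itself; its foot is 1-10 mm short of the row, which stops it going over.
- low_carton: Loose low brown carton, 140 x 120 x 80 mm (x, y, z), 0.4-0.85 kg, flat on the shelf. Origin: centre of underside; y along the row within 0.04 rad. It starts 45 to 62 mm from the foot of the tall carton; slides at a push of 2 to 8 N; its -y face is free to push, with at least 100 mm of bare shelf beyond it.
- brown_carton: Loose upright brown carton, 130 x 50 x 160 mm (x, y, z), about 0.4 kg, origin at the centre of its underside; one of the two that make the standing row against the end panel. Which of the two is next to the panel varies.
- red_carton: Loose upright white carton with a red band, same size and mass as the brown one, origin at the centre of its underside; the other of the standing row. The row's free face is at shelf y = +0.098.
- power_unit: Bystander: aluminium power unit with slots, 60 x 105 x 34 mm, lying on the -y end of the shelf. Origin at the centre of its underside.
- tape_roll: Bystander: roll of brown packing tape lying flat on the -y end of the shelf, 92 mm across, 48 mm high. Origin at the centre of its underside.
There are look-alikes about, which are no part of the job. What is shaped like the red_carton but pink is not meant.

How it is judged (in metres and radians):
On the way, in this order (a step that is already met when the one before it is completed fails the run):
1. the tall carton stands upright (angle between tall_carton's own z axis and vertical below 0.06 rad), for 0.3 s.
2. the low carton and the tall carton are closed up against the row (angle between tall_carton's own z axis and vertical below 0.06 rad and y of tall_carton in the frame of shelf between 0.069 and 0.098 m and y of low_carton in the frame of tall_carton above -0.089 m and angle between the y axis of each of tall_carton, low_carton and the y axis of shelf, either way round below 0.12 rad and x of tall_carton in the frame of shelf between -0.06 and 0.06 m and x of low_carton in the frame of tall_carton between -0.06 and 0.06 m), for 0.2 s.
At the end, for the whole second after the job is handed in: The tall carton stands upright on the shelf (3.4 deg) within 9 mm of the row; the low carton lies flat within 9 mm of it; both are square to the row (7 deg), in line (60 mm) and at rest; row cartons, power unit and tape roll are upright and within 20 mm of their starts (all of step 2 and angular speed of tall_carton below 0.2 rad/s and height (world z) of each of tall_carton, low_carton below 0.034 m and angle between low_carton's own z axis and vertical below 0.05 rad and linear speed of each of tall_carton, low_carton below 0.02 m/s and distance of each of brown_carton, red_carton, power_unit, tape_roll from where it was at the start of the episode below 0.02 m and angle between each of brown_carton, red_carton, power_unit, tape_roll's own z axis and vertical below 0.06 rad); the robot touches nothing.
It fails at once if the low carton shoved along (15 mm) before the tall carton stands (distance of low_carton from where it was at the start of the episode above 0.015 m and angle between tall_carton's own z axis and vertical above 0.17 rad).
It fails at once if the tall carton lifted off the shelf (underside's centre 20 mm up, or 12 mm while upright; leaning alone brings it to 13 mm) (height (world z) of tall_carton above 0.05 m or (angle between tall_carton's own z axis and vertical below 0.2 rad and height (world z) of tall_carton above 0.042 m)).
It fails at once if the low carton lifted or tipped (height (world z) of low_carton above 0.04 m or angle between low_carton's own z axis and vertical above 0.2 rad).
It fails at once if a row carton knocked over or moved by more than 20 mm (distance of any of brown_carton, red_carton from where it was at the start of the episode above 0.02 m or angle between any of brown_carton, red_carton's own z axis and vertical above 0.2 rad).
It fails at once if the power unit or the tape roll moved by more than 15 mm (distance of any of power_unit, tape_roll from where it was at the start of the episode above 0.015 m).
It also fails if it takes over 54 s, if anything falls off the work surface, if the arm or the gripper's body presses on something with over 40 N, if the wrist force passes 120 N, or if a joint passes its speed limit or range.

## Working session

There is one attempt and no reset: what is moved stays moved. The work goes in short steps, Python scripts to look and compute and a shell command to move; the robot and the scene stay as the last step left them, time stands still between calls to the robot, and variables do not carry over. Pictures are saved under pics/ and viewed, and the job is handed in when it is done.

```bash
ls; mkdir -p pics
python3 - <<'E'
from cell import monitor, vision, order, manip
import cv2
s=monitor.read_state()
print(s, manip.grasp_offset)
for n in ("scene","top","wrist"):
    c=vision.camera(n); cv2.imwrite(f"pics/{n}0.png",c["color"])
    print(n,{k:v for k,v in c.items() if k!="color"})
E
```

```text
pics
{'clock': 0.0, 'joints': array([ 1.24639665e+00,  3.00475989e-01,  1.52161057e+00, -6.12563257e-06,
        1.32071674e+00, -6.65930531e-02]), 'qd': array([-1.73654593e-03, -1.98068537e-03,  6.13799827e-05, -6.12211824e-04,
       -1.23494388e-03,  7.71675517e-05]), 'effort': array([-4.66998936e-04, -5.31807017e+01, -3.52742851e+01,  7.09010242e-02,
        2.43107253e-02, -6.10261282e-05]), 'eef_pos': array([140.12764138, 531.52161488, 174.17120418]), 'eef_rot': array([-3.14038429e+00, -7.46410855e-05,  2.88378751e+00]), 'wrist_force': array([-0.09655074,  0.22645672,  0.2677116 ]), 'moment': array([ 0.00300207,  0.01875244, -0.02129097]), 'finger_gap': 93.66560812020995} 18.8
scene {'fx': 399.7868321899666, 'fy': 399.7868321899666, 'cx': 255.34467509835474, 'cy': 193.84252132235648, 'cam_to_world': array([[ 4.18181599e-01,  4.90703601e-01, -7.64417508e-01,
         1.47143403e+03],
       [ 9.08356870e-01, -2.29104782e-01,  3.49855392e-01,
        -3.72725763e+02],
       [-3.45640542e-03, -8.40666982e-01, -5.41541391e-01,
         6.73405670e+02],
       [ 0.00000000e+00,  0.
[... 296 characters left out ...]
.67734363e-02,  2.59451736e-02,
        -6.63333596e+00],
       [-2.35935663e-02, -8.46937117e-02, -9.96127662e-01,
         9.12035928e+02],
       [ 0.00000000e+00,  0.00000000e+00,  0.00000000e+00,
         1.00000000e+00]])}
wrist {'fx': 297.3186396354542, 'fy': 297.3186396354542, 'cx': 249.43955406056108, 'cy': 189.34367706155413, 'tool_from_camera': array([[-2.91169780e-04, -9.69126546e-01, -2.46563689e-01,
         7.08372730e+01],
       [ 9.99999953e-01, -2.59803952e-04, -1.59743150e-04,
         1.59522555e+00],
       [ 9.07531063e-05, -2.46563724e-01,  9.69126577e-01,
        -2.09758838e+02],
       [ 0.00000000e+00,  0.00000000e+00,  0.00000000e+00,
         1.00000000e+00]])}
```

View pics/scene0.png

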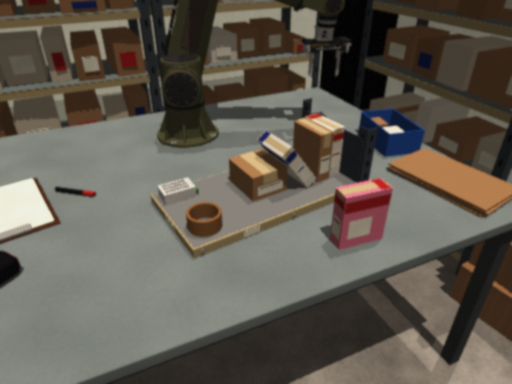

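View pics/top0.png

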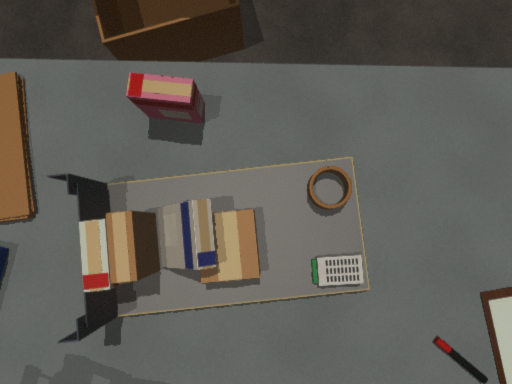

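View pics/wrist0.png

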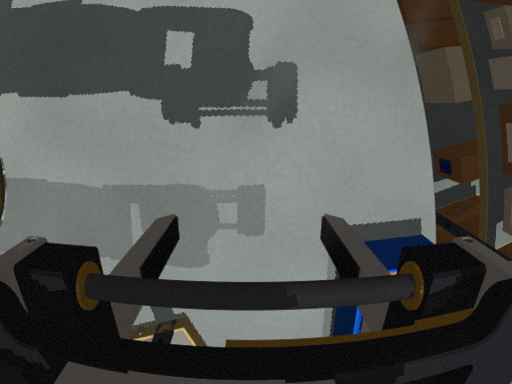

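```bash
cat > h.py <<'E'
import numpy as np, cv2
from cell import monitor, vision, order, manip
def ray(c,u,v):
    T=np.array(c["cam_to_world"]); d=T[:3,:3]@np.array([(u-c["cx"])/c["fx"],(v-c["cy"])/c["fy"],1]); return T[:3,3],d
def onz(c,u,v,z):
    o,d=ray(c,u,v); return o+d*(z-o[2])/d[2]
def proj(c,P):
    T=np.array(c["cam_to_world"]); p=T[:3,:3].T@(np.array(P,float)-T[:3,3]); return np.array([c["cx"]+c["fx"]*p[0]/p[2],c["cy"]+c["fy"]*p[1]/p[2]])
def tri(ca,a,cb,b):
    o1,d1=ray(ca,*a); o2,d2=ray(cb,*b)
    s=np.linalg.lstsq(np.c_[d1,-d2],o2-o1,rcond=None)[0]
    p,q=o1+s[0]*d1,o2+s[1]*d2
    return (p+q)/2,np.linalg.norm(p-q)
def crop(img,x0,y0,x1,y1,k,name):
    cv2.imwrite(name,cv2.resize(img[y0:y1,x0:x1],None,fx=k,fy=k,interpolation=cv2.INTER_CUBIC))
E
python3 - <<'E'
from h import *
im=cv2.imread("pics/top0.png"); crop(im,70,150,380,330,2.5,"pics/topz.png")
im=cv2.imread("pics/scene0.png"); crop(im,145,100,385,265,3.2,"pics/scenez.png")
E
```

```text
(no output)
```

View pics/topz.png

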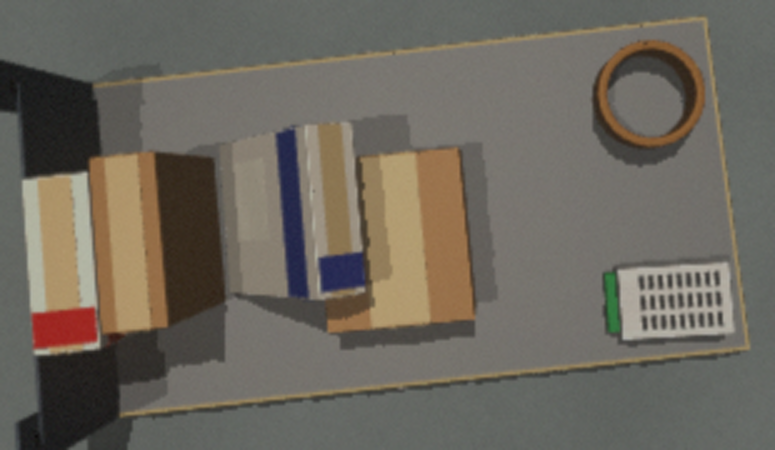

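View pics/scenez.png

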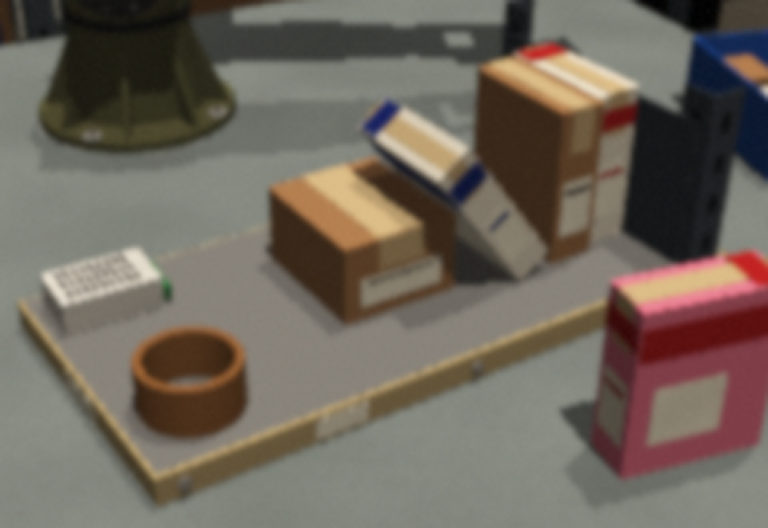

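Run:
```python
from h import *
np.set_printoptions(precision=1,suppress=True)
ct=vision.camera("top"); cs=vision.camera("scene")
t=lambda u,v:(u/2.5+70-.3,v/2.5+150-.3)
s=lambda u,v:(u/3.2+145-.34,v/3.2+100-.34)
A=onz(ct,*t(705,18),30);B=onz(ct,*t(749,349),30);C=onz(ct,*t(95,85),30);D=onz(ct,*t(122,415),30)
print("corners",A,B,C,D, np.linalg.norm(A-B))
ydir=((C-A)/np.linalg.norm(C-A)+(D-B)/np.linalg.norm(D-B)); ydir/=np.linalg.norm(ydir)
xd=(A-B)/np.linalg.norm(A-B)
print("heading from y",np.arctan2(-ydir[0],ydir[1]),"from x",np.arctan2(xd[1],xd[0]))
h=(np.arctan2(-ydir[0],ydir[1])*2+np.arctan2(xd[1],xd[0]))/3
X=np.array([np.cos(h),np.sin(h),0]);Y=np.array([-np.sin(h),np.cos(h),0])
o=(A+B)/2+Y*360; o[2]=0
# alternative: scene corners
np.savez("shelf.npz",h=h,o=o,X=X,Y=Y); print("h",h,"o",o)
sh=lambda p:np.array([(p-o)@X,(p-o)@Y,p[2]])
for n,p in dict(A=A,B=B,C=C,D=D).items(): print(n,sh(p))
print("low top",[sh(onz(ct,*t(*q),110)) for q in [(460,148),(475,319),(328,333)]])
print("row top",[sh(onz(ct,*t(*q),190)) for q in [(153,153),(168,327),(90,157),(103,334),(25,178),(35,353)]])
P={}
for n,a,b in [("top back corner +x? (lower +y... )",(305,125),(475,165)),]: pass
# tall top-face: scene corners: (392,101) far-left -x,-y ; (360,128)?; 
for n,a,b in [("top -x,-y",(367,290),(362,128)),("top -x,+y",(310,298),(390,101)),("top +x,-y",(350,122),(450,195)),("top +x,+y",(305,125),(485,163))]:
    p,e=tri(ct,t(*a),cs,s(*b)); print(n,sh(p),e)
p,e=tri(ct,t(749,349),cs,s(22,303)); print("shelf corner B",p,e)
p,e=tri(ct,t(705,18),cs,s(158,480)); print("shelf corner A",p,e)
print("tape", sh(onz(ct,*t(650,93),78)),"psu",[sh(onz(ct,*t(*q),64)) for q in [(618,270),(732,262),(735,330),(620,340)]])
```

```text
corners [ 725.  -199.3   30. ] [ 431.5 -240.2   30. ] [649.3 354.8  30. ] [355.8 312.6  30. ] 296.3669225889089
heading from y 0.13599128943587713 from x 0.13845445424924926
h 0.13681234437366785 o [529.2 136.9   0. ]
A [ 148.2 -359.8   30. ]
B [-148.2 -360.2   30. ]
C [148.7 199.4  30. ]
D [-147.8  197.6   30. ]
low top [array([  52. , -128.2,  110. ]), array([ -86.5, -125.5,  110. ]), array([-85.2,  -6. , 110. ])]
row top [array([ 69.9,  97.1, 190. ]), array([-58.2,  96.4, 190. ]), array([ 72. , 144.3, 190. ]), array([-58.2, 144.5, 190. ]), array([ 61.7, 194. , 190. ]), array([-66.6, 195.5, 190. ])]
top -x,-y [-48.2 -46.7 165.9] 3.7468724218230087
top -x,+y [-49.9  -9.9 183.8] 3.9423592693045375
top +x,-y [ 81.9 -42.7 152.3] 7.832542678054627
top +x,+y [ 82.9  -9.6 173.8] 11.984469983517503
shelf corner B [ 431.9 -238.8   28.7] 3.393716662966537
shelf corner A [ 725.7 -198.7   27.9] 2.2279747991479644
tape [  82.3 -293.6   78. ] psu [array([ -64.4, -250.2,   64. ]), array([ -67.9, -347.3,   64. ]), array([-124.8, -342.4,   64. ]), array([-123. , -244.8,   64. ])]
```

```bash
python3 -m jog '[[0,0,-1.3,0,0,0.147,60],[0,0,-1.3,0,0,0.147,60],[0,0,-1.3,0,0,0.147,60],[0,0,-1.3,0,0,0.147,60],[0,0,-1.3,0,0,0.147,60],[0,0,-1.3,0,0,0.147,60],[0,0,-1.3,0,0,0.147,60],[0,0,-1.3,0,0,0.147,60]]'
cat >> h.py <<'E'
from scipy.spatial.transform import Rotation as Ro
_S=np.load("shelf.npz")
def goto(sx,sy,z):
    s=monitor.read_state(); R=Ro.from_euler("xyz",s["eef_rot"])
    p=_S["o"]+sx*_S["X"]+sy*_S["Y"]; p[2]=z
    d=p-s["eef_pos"]; 
    Rt=np.c_[_S["Y"],_S["X"],[0,0,-1]]
    rv=(R.inv()*Ro.from_matrix(Rt)).as_rotvec()
    q=s["eef_pos"]-_S["o"]
    print("t",round(s["clock"],2),"shelf tcp",np.round([q@_S["X"],q@_S["Y"],s["eef_pos"][2]],1),"tool shift cm",np.round(R.inv().apply(d)/10,2),"turn",np.round(rv,3))
    f=s["wrist_force"]; print("force shelf",np.round([f@_S["X"],f@_S["Y"],f[2]],1),"gap",round(s["finger_gap"],1))
E
python3 -c "
from h import *
goto(17,-80,270)"
```

```text
clock: 1.05
eef_pos: [140.2, 531.7, 279.2]
eef_rot: [-3.141, 0.0, 1.702]
wrist_force: [-1.2, -0.4, 0.2]
finger_gap: 56.5
t 1.05 shelf tcp [-331.5  444.2  279.2] tool shift cm [-52.21  35.16   0.92] turn [-0.     0.    -0.006]
force shelf [-1.3 -0.2  0.2] gap 56.5
```

```bash
python3 -m jog '[[-3.2,2.2,0,0,0,0,60],[-3.2,2.2,0,0,0,0,60],[-3.2,2.2,0,0,0,0,60],[-3.2,2.2,0,0,0,0,60],[-3.2,2.2,0,0,0,0,60],[-3.2,2.2,0,0,0,0,60],[-3.2,2.2,0,0,0,0,60],[-3.2,2.2,0,0,0,0,60]]'; python3 -m jog '[[-3.2,2.2,0,0,0,0,60],[-3.2,2.2,0,0,0,0,60],[-3.2,2.2,0,0,0,0,60],[-3.2,2.2,0,0,0,0,60],[-3.2,2.2,0,0,0,0,60],[-3.2,2.2,0,0,0,0,60],[-3.2,2.2,0,0,0,0,60],[0,0,0,0,0,0,60]]';
python3 -c "
from h import *
goto(17,-80,152)
for n in ('wrist','scene'): cv2.imwrite('pics/%s1.png'%n,vision.camera(n)['color'])"
```

```text
clock: 1.85
eef_pos: [350.3, 300.9, 278.8]
eef_rot: [3.141, -0.0, 1.708]
wrist_force: [0.6, 0.2, 0.2]
finger_gap: 56.3
clock: 2.65
eef_pos: [534.4, 98.4, 277.8]
eef_rot: [-3.14, 0.001, 1.704]
wrist_force: [-0.5, 0.6, -0.0]
finger_gap: 56.4
t 2.65 shelf tcp [-1.000e-01 -3.890e+01  2.778e+02] tool shift cm [-4.1   1.74 12.57] turn [-0.001  0.    -0.003]
force shelf [-0.4  0.6 -0. ] gap 56.4
```

View pics/wrist1.png

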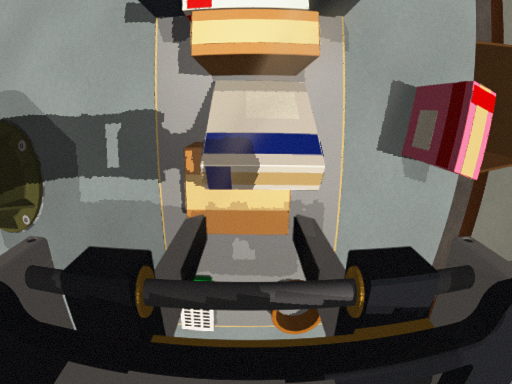

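View pics/scene1.png

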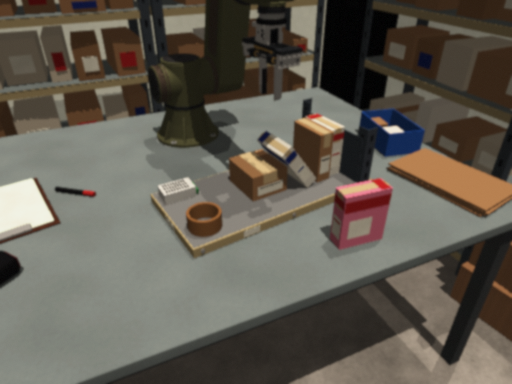

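```bash
python3 -c "
from h import *
cs=vision.camera('scene'); cv2.imwrite('pics/scene1b.png',cs['color']);print(proj(cs,[557,60,278]),proj(cs,monitor.read_state()['eef_pos']))
goto(17,-80,152)
# wrist tall top-edge: check with fisheye
c=vision.camera('wrist'); s=monitor.read_state()
T=np.eye(4);T[:3,:3]=Ro.from_euler('xyz',s['eef_rot']).as_matrix();T[:3,3]=s['eef_pos'];M=T@np.array(c['tool_from_camera'])
S=np.load('shelf.npz')
for n,u,v,z in [('top-y -x',206,189,169),('top-y +x',321,189,169),('low -y+x',288,233,110),('low -y-x',187,234,110),('row top +x',319,53,190),('row -x',192,53,190),('tall foot-ish',217,82,53),('tall foot',304,82,53)]:
    d=np.array([u-c['cx'],v-c['cy']]);r=np.hypot(*d);th=r/c['fx'];k=np.array([*(d/r*np.sin(th)),np.cos(th)]);k=M[:3,:3]@k
    p=M[:3,3]+k*(z-M[2,3])/k[2];q=p-S['o'];print(n,np.round([q@S['X'],q@S['Y'],z],1))
"
```

```text
[259.86505874 112.92927967] [269.76367084 107.29722263]
t 2.8 shelf tcp [ -1.6 -35.3 278.6] tool shift cm [-4.47  1.87 12.66] turn [-0. -0.  0.]
force shelf [-0.4  0.3 -0.8] gap 56.6
top-y -x [-49.2 -43.3 169. ]
top-y +x [ 80.2 -43.2 169. ]
low -y+x [  52.7 -121.   110. ]
low -y-x [ -88.  -123.2  110. ]
row top +x [ 69.5 103.7 190. ]
row -x [-58.4 102.8 190. ]
tall foot-ish [-47.8  87.2  53. ]
tall foot [78.8 88.4 53. ]
```

```bash
python3 -m jog '[[-2.4,0.9,0,0,0,0,60],[-2.4,0.9,0,0,0,0,60],[0,0,2.5,0,0,0,60],[0,0,2.5,0,0,0,60],[0,0,2.5,0,0,0,60],[0,0,2.5,0,0,0,60],[0,0,2.5,0,0,0,60],[0,0,0,0,0,0,60]]'
python3 -c "
from h import *
goto(16,-60,152)
for n in ('wrist','scene'): cv2.imwrite('pics/%s2.png'%n,vision.camera(n)['color'])
crop(cv2.imread('pics/scene2.png'),145,60,385,265,3.2,'pics/scene2z.png')"
```

```text
clock: 3.65
eef_pos: [555.2, 57.3, 151.2]
eef_rot: [-3.137, -0.001, 1.709]
wrist_force: [0.0, 1.1, 0.2]
finger_gap: 56.5
t 3.65 shelf tcp [ 15.  -82.5 151.2] tool shift cm [ 2.25  0.11 -0.08] turn [-0.005 -0.001  0.002]
force shelf [0.2 1.1 0.2] gap 56.5
```

View pics/scene2z.png

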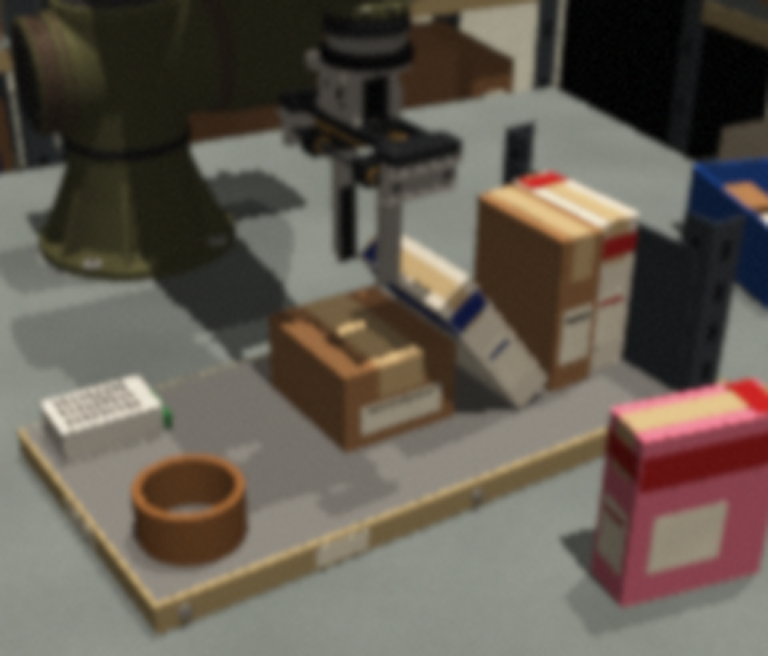

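View pics/wrist2.png

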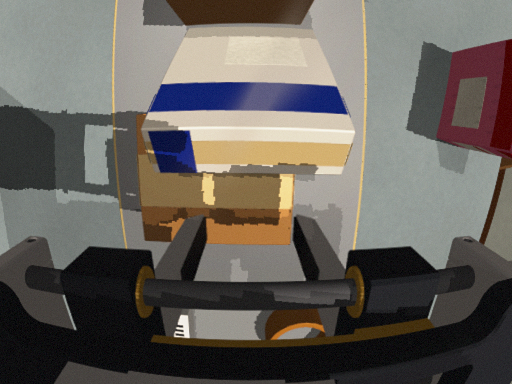

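```bash
python3 -m jog '[[0.8,0,0,0,0,0,60],[0.8,0,0,0,0,0,60],[0.6,0,0,0,0,0,60],[0.6,0,0,0,0,0,60],[0.5,0,0,0,0,0,60],[0.5,0,0,0,0,0,60],[0.5,0,0,0,0,0,60],[0.5,0,0,0,0,0,60]]'
python3 -c "
from h import *
goto(16,20,152)"
```

```text
clock: 4.55
eef_pos: [550.5, 104.2, 153.7]
eef_rot: [-3.142, 0.0, 1.708]
wrist_force: [0.4, 0.4, -0.4]
finger_gap: 56.1
t 4.55 shelf tcp [ 16.6 -35.3 153.7] tool shift cm [ 5.53 -0.06  0.17] turn [-0.  0.  0.]
force shelf [ 0.4  0.3 -0.4] gap 56.1
```

```bash
python3 -c "
from h import *
for n in ('wrist','scene'): cv2.imwrite('pics/%s3.png'%n,vision.camera(n)['color'])
goto(16,20,152)
crop(cv2.imread('pics/scene3.png'),145,60,385,265,3.2,'pics/scene3z.png')"
```

```text
t 4.65 shelf tcp [ 16.6 -35.2 153.7] tool shift cm [ 5.52 -0.06  0.17] turn [-0.    -0.     0.001]
force shelf [ 0.5 -0.5  0. ] gap 56.3
```

View pics/scene3z.png

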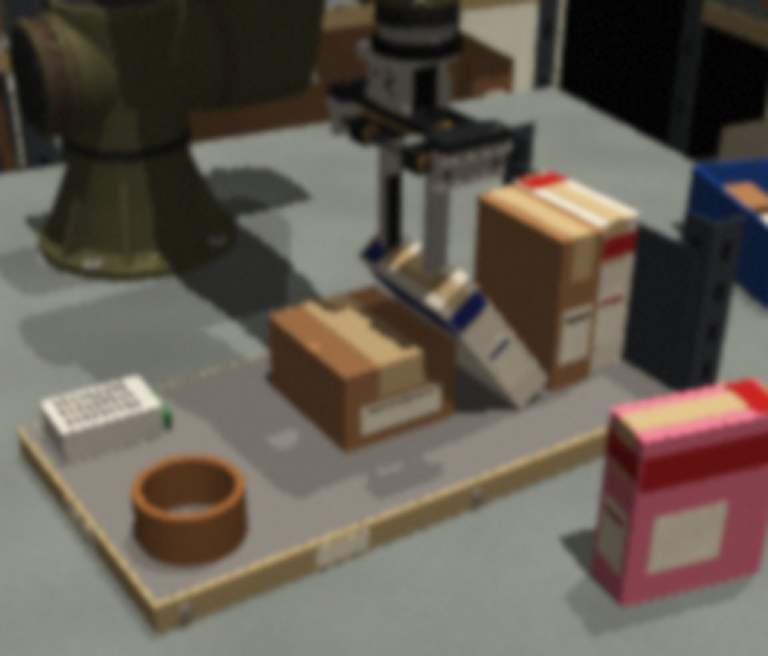

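View pics/wrist3.png

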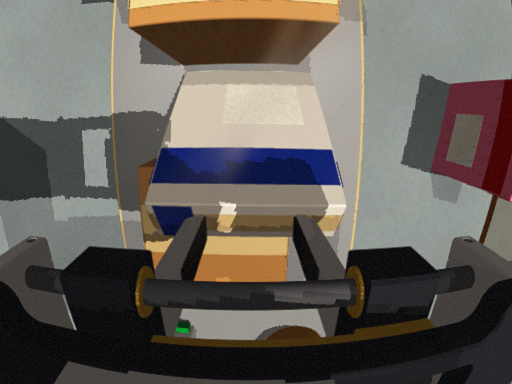

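```bash
python3 -c "
from h import *
cs=vision.camera('scene');s=monitor.read_state();S=np.load('shelf.npz')
im=cs['color'].copy()
a=im[110:200,235:330];b=cv2.imread('pics/scene0.png')[110:200,235:330]
k=8
A=cv2.resize(a,None,fx=4,fy=4,interpolation=cv2.INTER_CUBIC);B=cv2.resize(b,None,fx=4,fy=4,interpolation=cv2.INTER_CUBIC)
for sx in (-34,34):
  for dy in (-8,8):
    p=proj(cs,s['eef_pos']+sx*S['X']+dy*S['Y']);print(p);cv2.circle(A,(int((p[0]-235+.5)*4),int((p[1]-110+.5)*4)),2,(0,255,0),-1)
cv2.imwrite('pics/cmp.png',np.hstack([A,B]))"
```

```text
[263.77011301 147.00788132]
[268.28770918 145.70099515]
[277.14230063 155.99530296]
[281.76727094 154.57541073]
```

View pics/cmp.png

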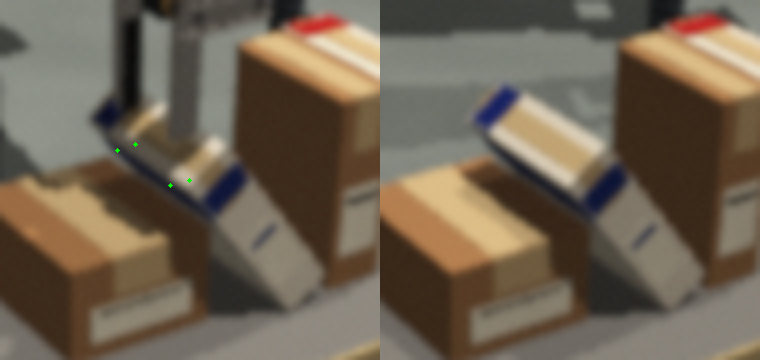

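```bash
python3 -c "
from h import *
cs=vision.camera('scene');S=np.load('shelf.npz')
for sx in (-34,34): print(proj(cs,np.array([555.2,57.3,151.2])+sx*S['X']))
c=vision.camera('wrist');M=np.array(c['tool_from_camera'])
for P in [(8,34,0),(8,28,0),(8,40,0),(-8,28,0),(8,28,-20),(8,28,-30),(8,28,-40),(8,-28,0)]:
    p=M[:3,:3].T@(np.array(P)-M[:3,3]);th=np.arctan2(np.hypot(p[0],p[1]),p[2]);d=p[:2]/np.hypot(*p[:2]);print(P,np.round([c['cx'],c['cy']]+d*th*c['fx']))
a=cv2.imread('pics/scene2.png')[90:180,225:320]
cv2.imwrite('pics/s2c.png',cv2.resize(a,None,fx=6,fy=6,interpolation=cv2.INTER_CUBIC))
w=cv2.imread('pics/wrist3.png')[180:300,130:370]
cv2.imwrite('pics/w3c.png',cv2.resize(w,None,fx=3,fy=3,interpolation=cv2.INTER_CUBIC))
"
```

```text
[252.22723405 150.82178803]
[265.27790935 160.09635819]
(8, 34, 0) [294. 204.]
(8, 28, 0) [286. 204.]
(8, 40, 0) [302. 204.]
(-8, 28, 0) [285. 224.]
(8, 28, -20) [289. 213.]
(8, 28, -30) [291. 218.]
(8, 28, -40) [293. 223.]
(8, -28, 0) [210. 204.]
```

View pics/s2c.png

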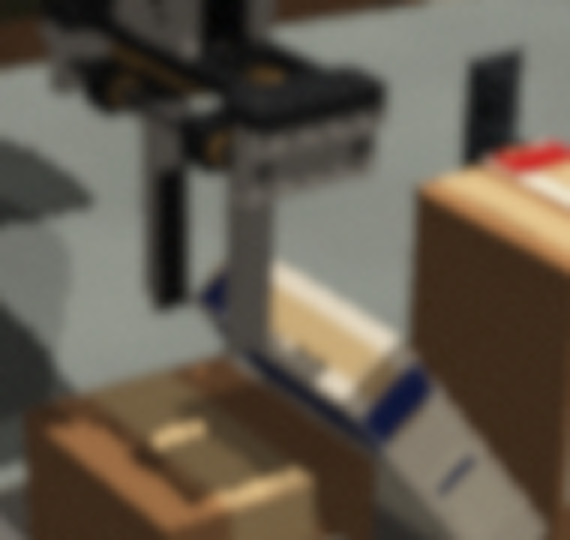

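View pics/w3c.png

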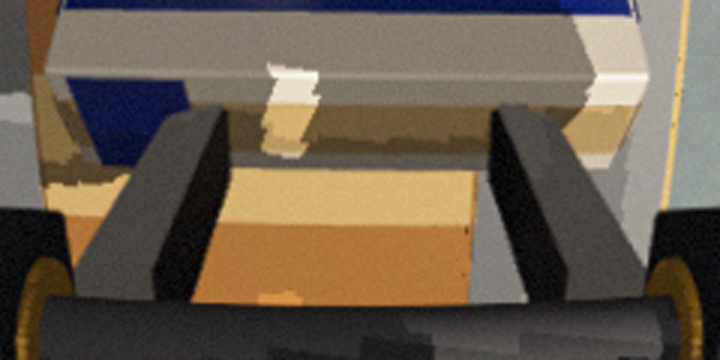

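```bash
python3 -m jog '[[-1.6,0,0,0,0,0,60],[-1.6,0,0,0,0,0,40],[-1.6,0,0,0,0,0,0],[0,0,0,0,0,0,0],[0,0,0,0,0,0,0],[0,0,0,0,0,0,0],[0,0,0,0,0,0,0]]'
python3 -c "
from h import *
S=np.load('shelf.npz')
goto(16,-90,130)
s=monitor.read_state();cs=vision.camera('scene');s2=monitor.read_state()
print('tcp px scene',proj(cs,s2['eef_pos']),s2['eef_pos'])
a=cs['color'][60:180,205:340]
cv2.imwrite('pics/s4.png',cv2.resize(a,None,fx=5,fy=5,interpolation=cv2.INTER_CUBIC))
w=vision.camera('wrist');cv2.imwrite('pics/w4.png',w['color'])
t=vision.camera('top');cv2.imwrite('pics/t4.png',t['color']);print('top px',proj(t,s2['eef_pos']))
print(proj(cs,[140.2,531.8,174.7]))
a=cv2.imread('pics/scene0.png')[0:110,270:380]
cv2.imwrite('pics/s0c.png',cv2.resize(a,None,fx=5,fy=5,interpolation=cv2.INTER_CUBIC))
"
```

```text
clock: 5.5
eef_pos: [557.0, 56.7, 153.7]
eef_rot: [3.142, -0.0, 1.708]
wrist_force: [-0.8, -0.4, -0.3]
finger_gap: 11.7
t 5.5 shelf tcp [ 16.7 -83.2 153.7] tool shift cm [-0.68 -0.07  2.37] turn [ 0.    -0.     0.001]
force shelf [-0.8 -0.2 -0.3] gap 11.7
tcp px scene [258.70186363 154.86394848] [557.0131377   56.72274774 153.74607318]
top px [231.86509498 228.77330894]
[321.8017114   83.87916468]
```

View pics/s4.png

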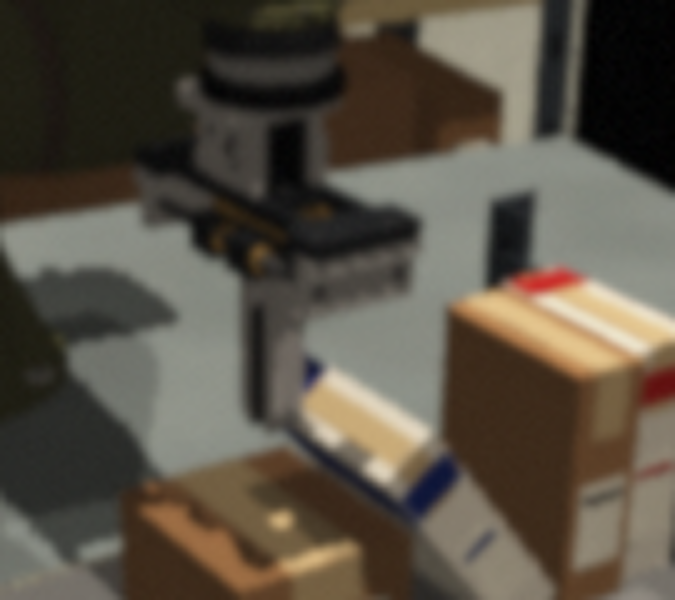

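View pics/w4.png

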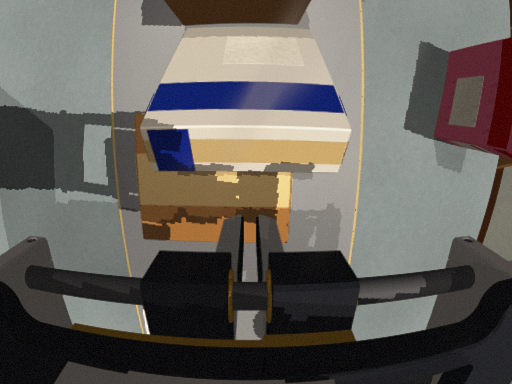

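View pics/s0c.png

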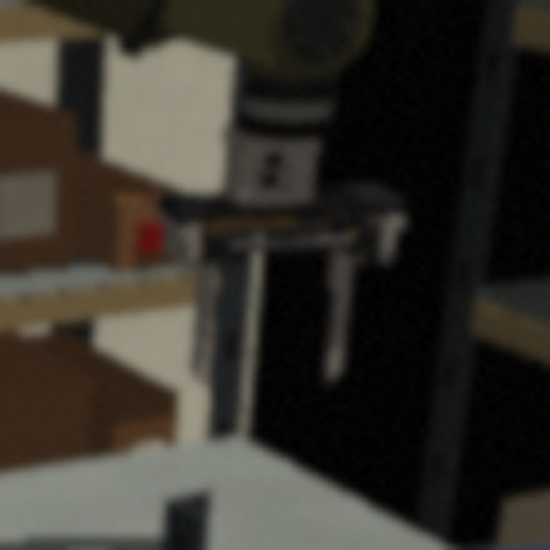

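```bash
python3 -c "
from h import *
crop(cv2.imread('pics/t4.png'),140,150,330,320,4,'pics/t4c.png')"
```

```text
(no output)
```

View pics/t4c.png

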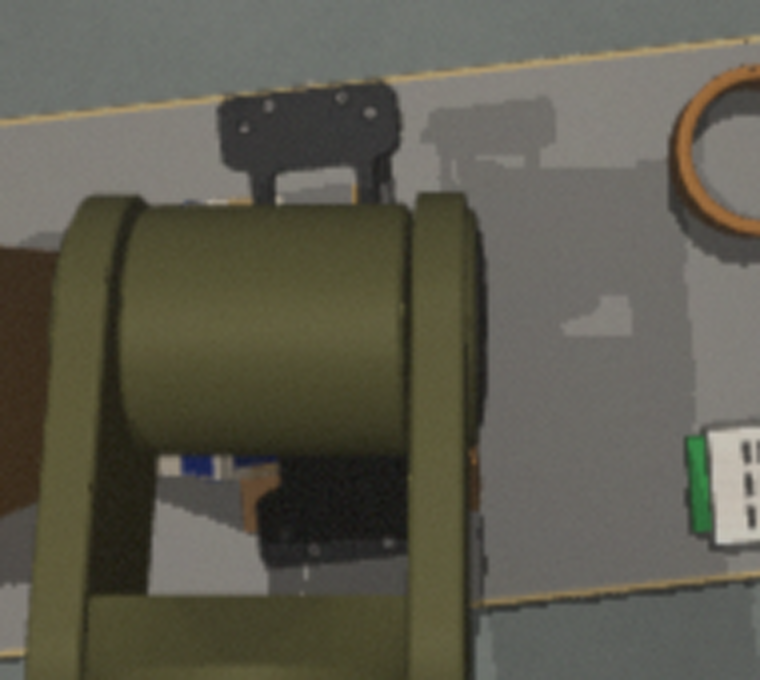

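```bash
python3 -c "
from h import *
w=cv2.imread('pics/w4.png')[200:260,220:280]
s=cv2.imread('pics/s4.png')[240:450,200:340]
cv2.imwrite('pics/z4.png',np.hstack([cv2.resize(w,(400,400),interpolation=cv2.INTER_CUBIC),cv2.resize(s,(267,400),interpolation=cv2.INTER_CUBIC)]))
print(s.shape)"
```

```text
(210, 140, 3)
```

View pics/z4.png

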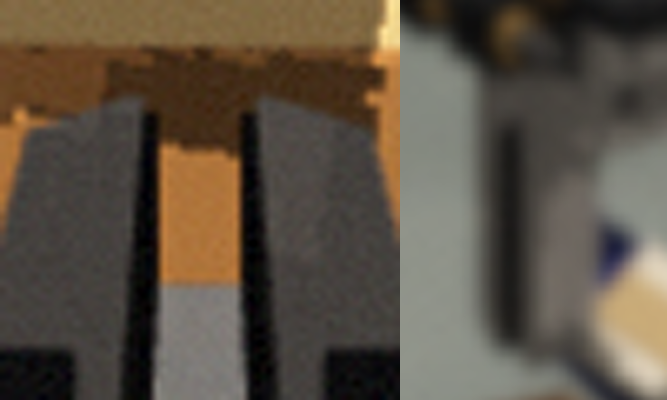

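```bash
python3 -m jog '[[-0.5,0,0,0,0,0,60],[0,0,1.1,0,0,0,60],[0,0,1.1,0,0,0,60],[0,0,1.1,0,0,0,60],[0,0,0,0,0,0,60],[0,0,0,0,0,0,60]]'
python3 -c "
from h import *
goto(16,-50,120)
cs=vision.camera('scene');cv2.imwrite('pics/scene5.png',cs['color'])
crop(cs['color'],215,80,335,180,6,'pics/s5.png')"
```

```text
clock: 6.25
eef_pos: [557.7, 51.4, 120.4]
eef_rot: [-3.141, -0.0, 1.708]
wrist_force: [-0.6, -0.5, 0.1]
finger_gap: 45.6
t 6.25 shelf tcp [ 16.6 -88.6 120.4] tool shift cm [ 3.86 -0.06  0.04] turn [-0.001 -0.     0.   ]
force shelf [-0.6 -0.4  0.1] gap 45.6
```

View pics/s5.png

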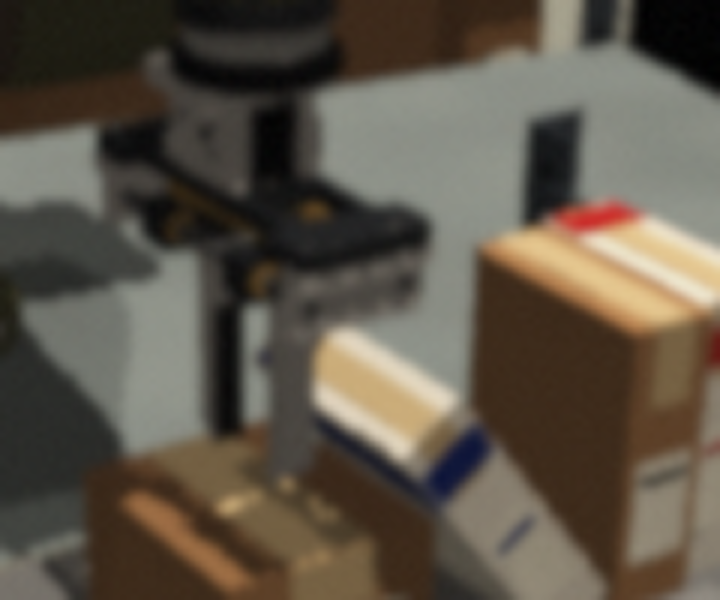

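```bash
python3 -m jog '[[0.8,0,0.5,0,0,0,60],[0.8,0,0,0,0,0,60],[0.5,0,0,0,0,0,60],[0.5,0,0,0,0,0,60],[0.5,0,0,0,0,0,60],[0.5,0,0,0,0,0,60],[0.5,0,0,0,0,0,60],[0.5,0,0,0,0,0,60]]'
python3 -c "
from h import *
goto(16,20,115)
cs=vision.camera('scene');cv2.imwrite('pics/scene6.png',cs['color'])
crop(cs['color'],215,80,335,180,6,'pics/s6.png')"
```

```text
clock: 7.1
eef_pos: [551.4, 97.3, 115.8]
eef_rot: [-3.142, -0.0, 1.708]
wrist_force: [-0.0, -0.4, 1.3]
finger_gap: 56.3
t 7.1 shelf tcp [ 16.6 -42.3 115.8] tool shift cm [ 6.23 -0.06  0.08] turn [-0. -0.  0.]
force shelf [-0.1 -0.4  1.3] gap 56.3
```

View pics/s6.png

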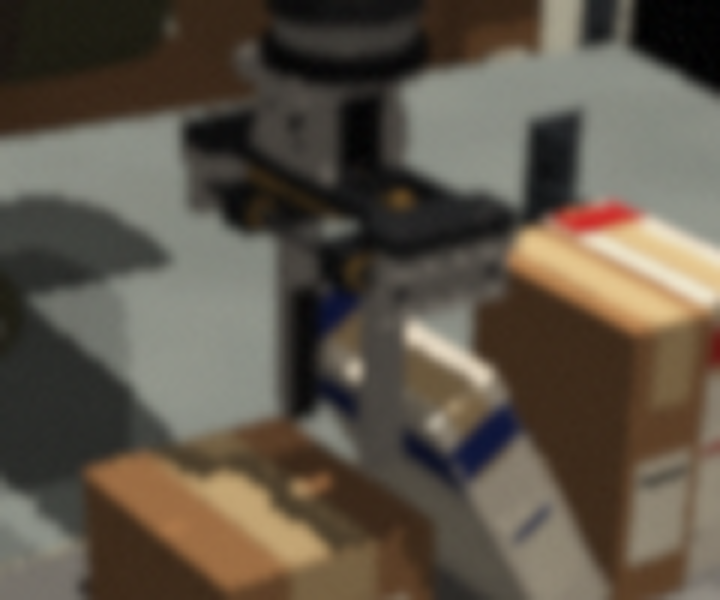

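```bash
python3 -m jog '[[0.5,0,0,0,0,0,60],[0.5,0,0,0,0,0,60],[0.5,0,0,0,0,0,60],[0.5,0,0,0,0,0,60],[0.5,0,0,0,0,0,60],[0.5,0,0,0,0,0,60],[0.5,0,0,0,0,0,60],[0.5,0,0,0,0,0,60]]'
python3 -c "
from h import *
goto(16,40,115)
cs=vision.camera('scene');cv2.imwrite('pics/scene7.png',cs['color'])
crop(cs['color'],215,80,335,180,6,'pics/s7.png')"
```

```text
clock: 7.95
eef_pos: [545.9, 137.0, 115.7]
eef_rot: [-3.142, -0.0, 1.708]
wrist_force: [0.2, 0.5, -0.3]
finger_gap: 56.7
t 7.95 shelf tcp [ 16.6  -2.2 115.7] tool shift cm [ 4.22 -0.06  0.07] turn [-0. -0.  0.]
force shelf [ 0.3  0.4 -0.3] gap 56.7
```

View pics/s7.png

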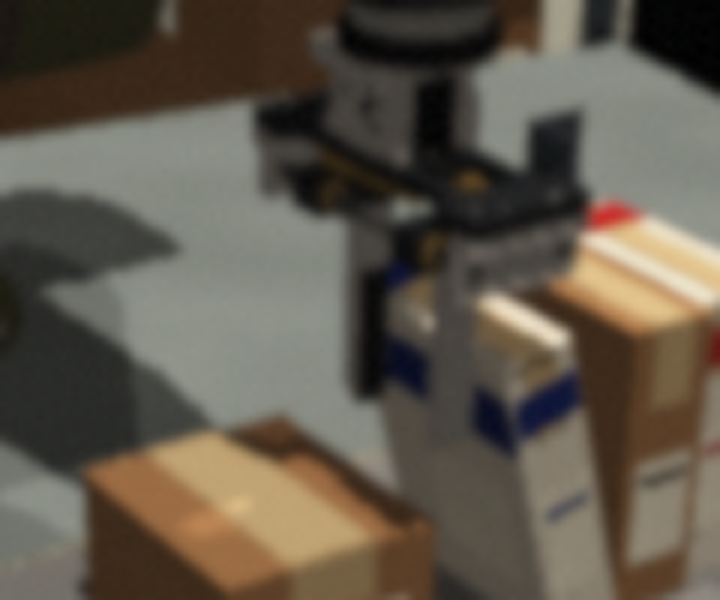

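```bash
python3 -m jog '[[0.4,0,0,0,0,0,60],[0.4,0,0,0,0,0,60],[0.4,0,0,0,0,0,60],[0.4,0,0,0,0,0,60],[0.4,0,0,0,0,0,60],[0.3,0,0,0,0,0,60],[0.3,0,0,0,0,0,60],[0.3,0,0,0,0,0,60]]'
python3 -c "
from h import *
goto(16,40,115)
cs=vision.camera('scene');cv2.imwrite('pics/scene8.png',cs['color'])
crop(cs['color'],215,80,335,180,6,'pics/s8.png')"
```

```text
clock: 8.8
eef_pos: [542.0, 165.5, 115.8]
eef_rot: [-3.142, 0.0, 1.708]
wrist_force: [-0.1, -0.5, -0.9]
finger_gap: 55.8
t 8.8 shelf tcp [ 16.6  26.6 115.8] tool shift cm [ 1.34 -0.06  0.08] turn [-0.  0.  0.]
force shelf [-0.2 -0.5 -0.9] gap 55.8
```

View pics/s8.png

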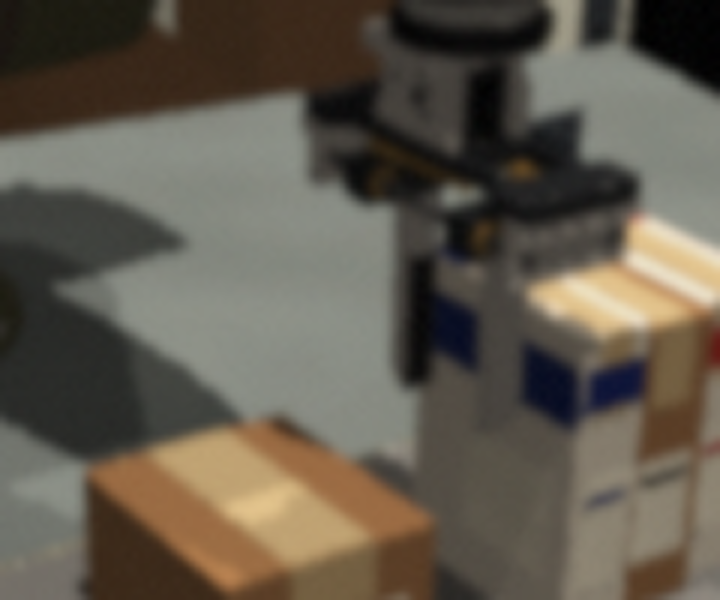

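```bash
python3 -m jog '[[-1,0,0,0,0,0,60],[-2.5,0,0,0,0,0,60],[-3.5,0,0,0,0,0,60],[-3.5,-0.8,0,0,0,0,60],[-3.5,-0.8,0,0,0,0,60],[-3.5,-0.8,0,0,0,0,60],[-1.5,-0.9,0,0,0,0,60],[0,0,0,0,0,0,60]]'
python3 -c "
from h import *
goto(-17,-160,10)
cs=vision.camera('scene');cv2.imwrite('pics/scene9.png',cs['color'])
crop(cs['color'],165,70,345,240,4,'pics/s9.png')
w=vision.camera('wrist');cv2.imwrite('pics/w9.png',w['color'])
"
```

```text
clock: 9.65
eef_pos: [534.7, -30.0, 115.8]
eef_rot: [-3.142, 0.0, 1.705]
wrist_force: [0.6, -0.1, -0.7]
finger_gap: 56.4
t 9.65 shelf tcp [ -17.2 -166.1  115.8] tool shift cm [ 0.61  0.02 10.58] turn [-0.     0.    -0.003]
force shelf [ 0.6 -0.2 -0.7] gap 56.4
```

View pics/s9.png

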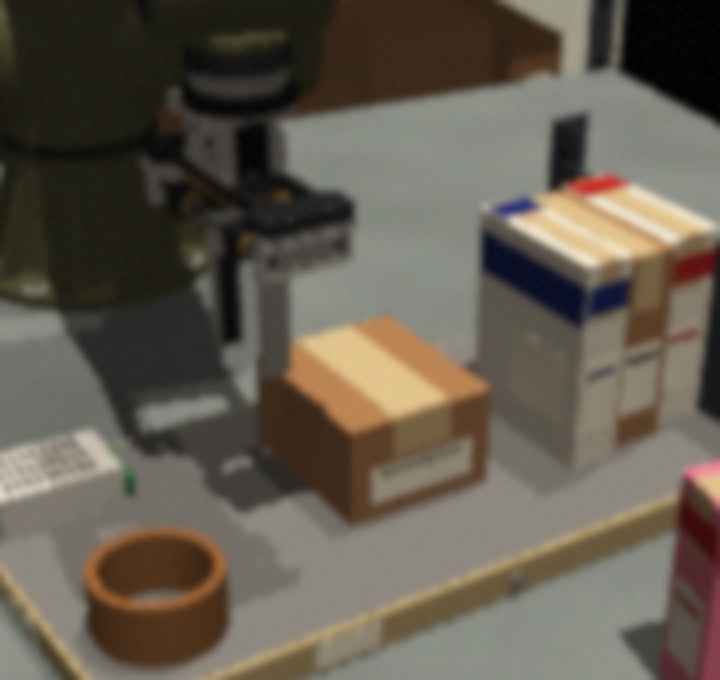

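View pics/w9.png

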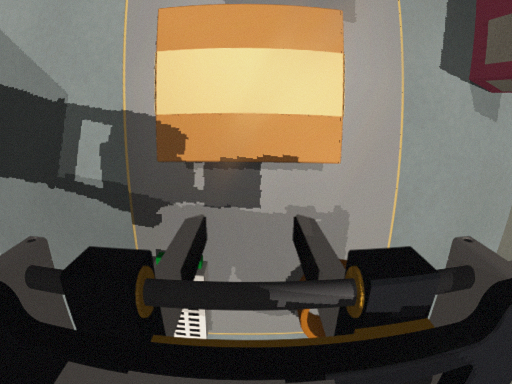

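```bash
python3 -m jog '[[0,0,1.3,0,0,0,60],[0,0,1.3,0,0,0,60],[0,0,1.3,0,0,0,60],[0,0,1.3,0,0,0,60],[0,0,1.4,0,0,0,60],[0,0,0,0,0,0,60]]'
python3 -c "
from h import *
goto(-17,-160,30)
cs=vision.camera('scene');cv2.imwrite('pics/scene10.png',cs['color']);s=monitor.read_state();S=np.load('shelf.npz')
print(proj(cs,s['eef_pos']+34*S['X']),proj(cs,s['eef_pos']+34*S['X']+[0,0,36]))
crop(cs['color'],165,100,285,220,5,'pics/s10.png')
"
```

```text
clock: 10.35
eef_pos: [534.2, -27.3, 47.4]
eef_rot: [-3.138, -0.001, 1.708]
wrist_force: [-0.1, -0.1, 0.2]
finger_gap: 56.2
t 10.35 shelf tcp [ -17.4 -163.3   47.4] tool shift cm [0.33 0.05 1.74] turn [-0.003 -0.001  0.   ]
force shelf [-0.1 -0.1  0.2] gap 56.2
[235.36404094 194.50688436] [234.9758177  183.82539203]
```

View pics/s10.png

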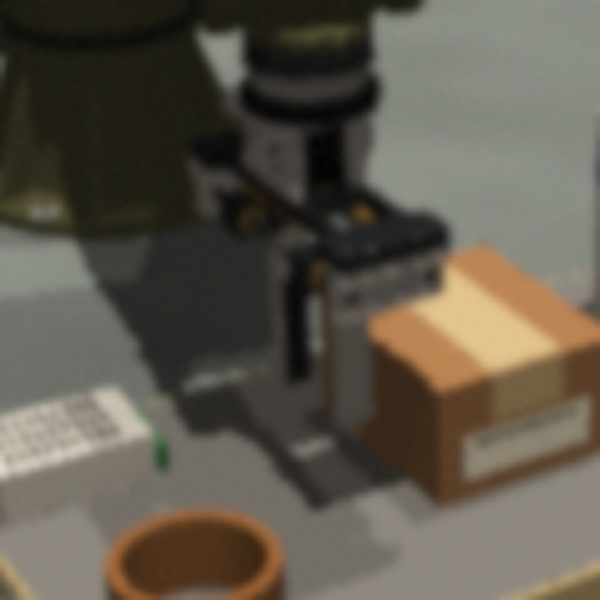

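```bash
python3 -m jog '[[0,0,0.8,0,0,0,60],[0,0,0.8,0,0,0,60],[0,0,0.8,0,0,0,60],[0,0,0,0,0,0,60],[0.8,0,0,0,0,0,60],[0.8,0,0,0,0,0,60],[0,0,0,0,0,0,60]]'
python3 -c "
from h import *
goto(-17,-73,22)
cs=vision.camera('scene');cv2.imwrite('pics/scene11.png',cs['color'])
crop(cs['color'],165,100,285,220,5,'pics/s11.png')
"
```

```text
clock: 11.1
eef_pos: [533.2, -10.5, 26.1]
eef_rot: [3.141, 0.0, 1.709]
wrist_force: [0.7, 0.4, -0.1]
finger_gap: 56.3
t 11.1 shelf tcp [ -16.1 -146.6   26.1] tool shift cm [ 7.36 -0.08  0.41] turn [0.001 0.    0.001]
force shelf [ 0.7  0.3 -0.1] gap 56.3
```

View pics/s11.png

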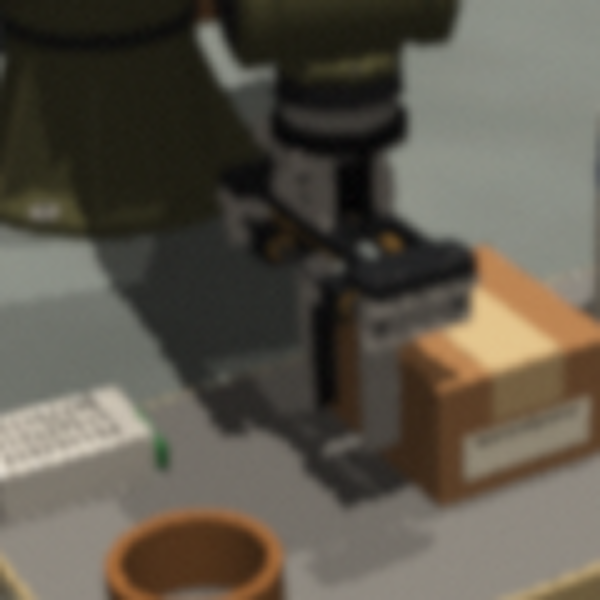

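```bash
python3 -m jog '[[0.6,0,0,0,0,0,60],[0.6,0,0,0,0,0,60],[0.6,0,0,0,0,0,60],[0.6,0,0,0,0,0,60],[0.6,0,0,0,0,0,60],[0.6,0,0,0,0,0,60],[0.6,0,0,0,0,0,60],[0.6,0,0,0,0,0,60]]'
python3 -c "
from h import *
goto(-17,-73,26)
cs=vision.camera('scene');cv2.imwrite('pics/scene12.png',cs['color'])
crop(cs['color'],165,70,345,240,4,'pics/s12.png')
"
```

```text
clock: 11.95
eef_pos: [526.7, 36.0, 25.9]
eef_rot: [3.141, 0.001, 1.708]
wrist_force: [0.8, -5.6, 1.1]
finger_gap: 56.1
t 11.95 shelf tcp [-16.2 -99.6  25.9] tool shift cm [ 2.66 -0.08 -0.01] turn [0.    0.001 0.   ]
force shelf [ 0.  -5.6  1.1] gap 56.1
```

View pics/s12.png

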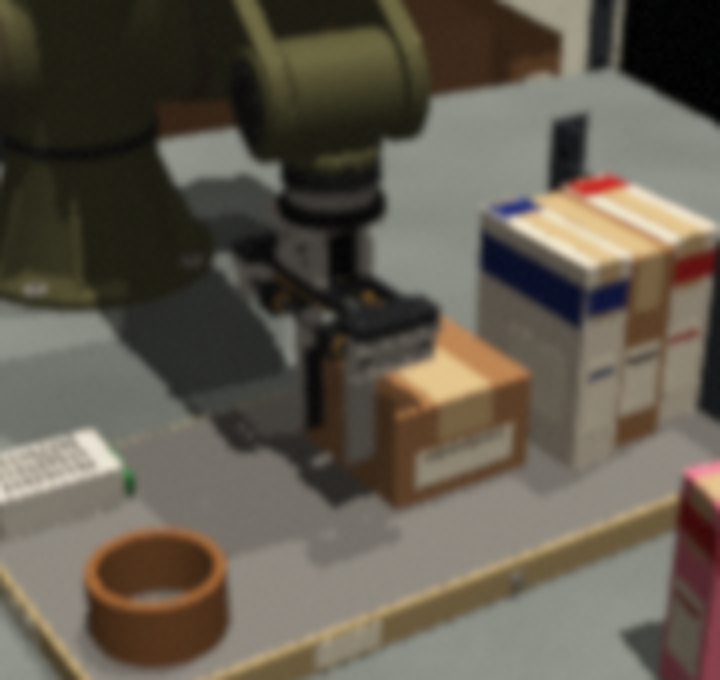

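```bash
python3 -m jog '[[0.5,0,0,0,0,0,60],[0.5,0,0,0,0,0,60],[0.5,0,0,0,0,0,60],[0.3,0,0,0,0,0,60],[0.2,0,0,0,0,0,60],[0.2,0,0,0,0,0,60],[0.2,0,0,0,0,0,60]]'
python3 -c "
from h import *
goto(-17,-73,26)
cs=vision.camera('scene');cv2.imwrite('pics/scene13.png',cs['color'])
crop(cs['color'],205,100,345,225,5,'pics/s13.png')
"
```

```text
clock: 12.7
eef_pos: [523.4, 59.4, 25.9]
eef_rot: [3.141, 0.001, 1.708]
wrist_force: [0.2, -7.2, 0.9]
finger_gap: 56.5
t 12.7 shelf tcp [-16.2 -76.   25.9] tool shift cm [ 0.3  -0.08 -0.01] turn [0.    0.001 0.   ]
force shelf [-0.8 -7.2  0.9] gap 56.5
```

View pics/s13.png

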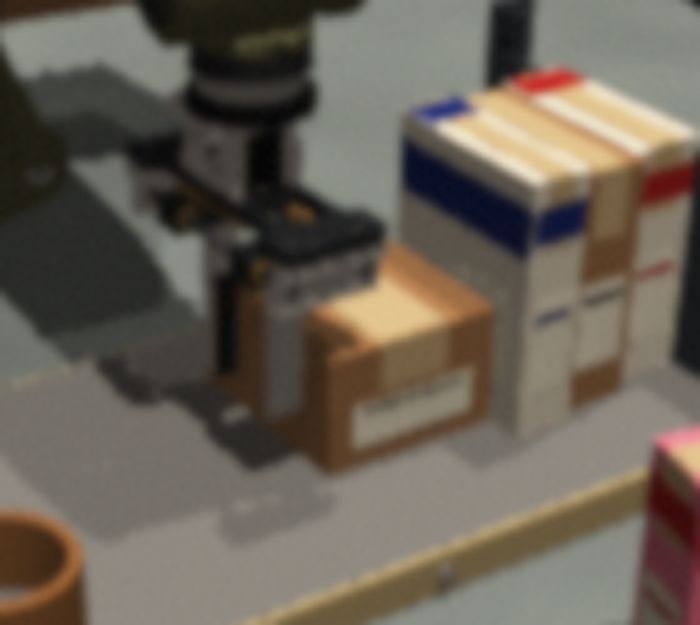

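```bash
python3 -m jog '[[0.2,0,0,0,0,0,60],[0.2,0,0,0,0,0,60],[0,0,0,0,0,0,60]]'
python3 -m jog '[[0.2,0,0,0,0,0,60],[0,0,0,0,0,0,60]]'
python3 -m jog '[[0.2,0,0,0,0,0,60],[0,0,0,0,0,0,60]]'
python3 -c "
from h import *
goto(-17,-73,26)"
```

```text
clock: 13.05
eef_pos: [523.0, 62.7, 25.9]
eef_rot: [3.141, 0.002, 1.708]
wrist_force: [1.5, -12.2, 2.1]
finger_gap: 56.1
clock: 13.25
eef_pos: [523.1, 62.6, 26.0]
eef_rot: [3.141, 0.005, 1.707]
wrist_force: [3.4, -28.4, 1.4]
finger_gap: 56.3
clock: 13.45
eef_pos: [523.2, 62.5, 26.0]
eef_rot: [3.141, 0.007, 1.707]
wrist_force: [5.8, -46.3, 0.8]
finger_gap: 56.5
t 13.45 shelf tcp [-16.1 -72.9  26. ] tool shift cm [-0.01 -0.09  0.  ] turn [ 0.001  0.007 -0.001]
force shelf [ -0.6 -46.6   0.8] gap 56.5
```

```bash
python3 -m jog '[[-0.3,0,0,0,0,0,60],[-0.3,0,0,0,0,0,60],[-1,0,0,0,0,0,60],[-2,0,0,0,0,0,60],[-2,0,-1,0,0,0,60],[0,0,-4,0,0,0,60],[0,0,-4,0,0,0,60],[0,0,-4,0,0,0,60]]'
python3 -m jog '[[0,0,-4,0,0,0,60],[0,0,-4,0,0,0,60],[0,-4,0,0,0,0,60],[0,-4,0,0,0,0,60],[0,-4,0,0,0,0,60],[0,-4,0,0,0,0,60],[0,-4,0,0,0,0,60],[0,0,0,0,0,0,60]]'
python3 -c "
from h import *
goto(-17,-73,26)
for n in ('scene','top','wrist'): cv2.imwrite('pics/%s14.png'%n,vision.camera(n)['color'])
crop(cv2.imread('pics/scene14.png'),145,60,345,240,4,'pics/s14.png')
crop(cv2.imread('pics/top14.png'),70,150,380,330,2.5,'pics/t14.png')
"
```

```text
clock: 14.25
eef_pos: [529.5, 12.0, 157.2]
eef_rot: [-3.141, -0.0, 1.708]
wrist_force: [0.2, 0.2, -0.7]
finger_gap: 56.2
clock: 15.05
eef_pos: [329.1, -15.3, 236.3]
eef_rot: [3.14, 0.0, 1.708]
wrist_force: [0.0, -0.0, 0.1]
finger_gap: 56.7
t 15.05 shelf tcp [-218.9 -123.5  236.3] tool shift cm [ 5.06 20.15 21.07] turn [ 0.002  0.    -0.   ]
force shelf [ 0.  -0.   0.1] gap 56.7
```

View pics/s14.png

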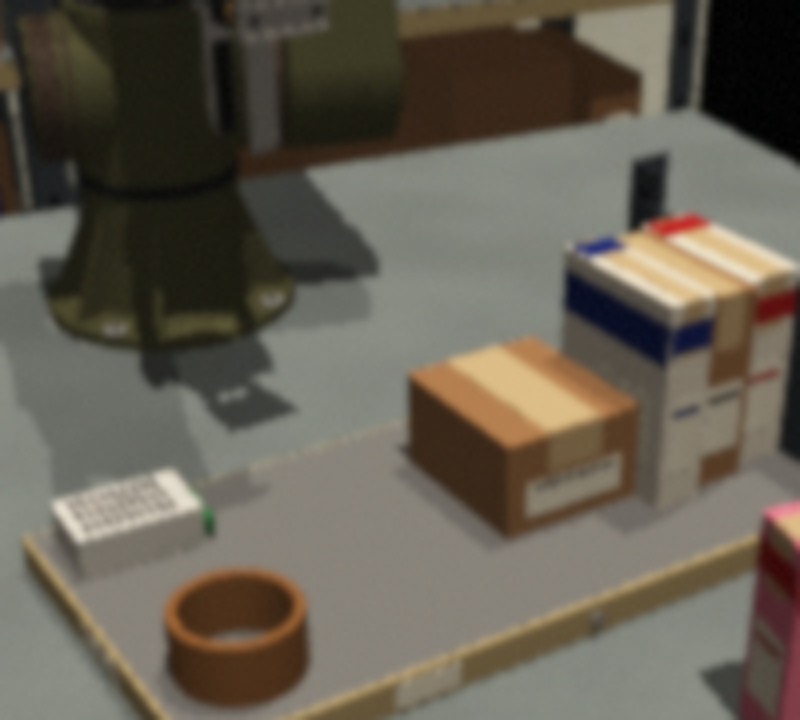

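View pics/t14.png

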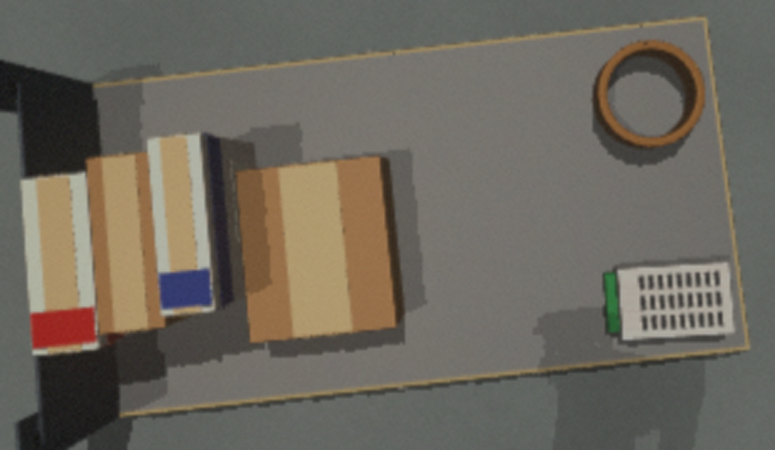

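Both cartons look closed up. I'll measure them in the shelf frame.

Run:
```python
from h import *
ct=vision.camera("top"); S=np.load("shelf.npz")
t=lambda u,v:(u/2.5+70-.3,v/2.5+150-.3)
def sh(q,z):
    p=onz(ct,*t(*q),z)-S["o"]; return np.round([p@S["X"],p@S["Y"]],1)
print("low",[sh(q,110) for q in [(380,157),(398,327),(250,341),(237,171)]])
print("tall",[sh(q,200) for q in [(203,133),(214,307),(160,315),(148,140)]])
print("row",[sh(q,190) for q in [(88,157),(103,334),(22,179),(35,353)]])
print("psu/tape",sh((618,270),64),sh((735,330),64),sh((650,93),78))
for c in (ct,):
  d=cv2.absdiff(cv2.imread("pics/top0.png"),cv2.imread("pics/top14.png")); print("tape/psu diff",d[160:220,300:355].mean(),d[250:292,310:365].mean())
```

```text
low [array([ 51.8, -62.2]), array([-86.4, -62.9]), array([-84.9,  57.7]), array([53.1, 56.2])]
tall [array([79.8, 55.8]), array([-46.4,  58.5]), array([-48. ,  98.1]), array([79.1, 96.6])]
row [array([ 72.2, 145.8]), array([-58.2, 144.5]), array([ 61.2, 196.3]), array([-66.6, 195.5])]
psu/tape [ -64.4 -250.2] [-124.8 -342.4] [  82.3 -293.6]
tape/psu diff 1.8331313131313132 2.9012987012987015
```

```bash
python3 -c "
from h import *
print(order.sign_off())"
```

```text
the job is handed in; nothing more can be done
None
```

I stood the tall carton upright against the row, then pushed the low carton along the shelf until both were closed up tight. I handed the job in at about 15 s of the 54 s limit. `sign_off` gives no verdict, so success rests on my own checks.

**What I did**
- **Standing up the tall carton:** I pushed its top edge with both fingertips until it fell upright. The low carton did not visibly move while I did this.
- **Closing up:** I pushed the low carton's free face at about 6–7 N until everything stopped. The wrist force then rose to about 46 N, well under the 120 N limit. I backed off, and the hand was clear of everything at the end.

**Last checks** (top view, in the shelf frame)

| Item | Measured | Required |
|---|---|---|
| Tall carton, y of centre | about 77 mm | 69–98 mm |
| Tall carton, x of centre | about 16 mm | within ±60 mm |
| Low carton behind the tall one | about 80 mm, touching | less than 89 mm |
| Low carton sideways from the tall one | about −33 mm | within ±60 mm |
| Out of square to the row | about 0.02 rad at most | less than 0.12 rad |

- **Upright:** I judged this only by eye in the pictures, where the tall carton stands flush with the row.
- **Row, power unit and tape roll:** Corner positions repeat within about 2 mm on the row. The power unit and tape roll were compared with the first top picture and show no change beyond image noise.

**One disagreement:** the camera views showed the fingertips about 30–35 mm above the reported tool position. My first push therefore passed over the tall carton without touching it. I lowered the tool to match and continued.

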